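Load-test the slim battery pack

TASK

Check the cordless scrubber's battery on the load tester: slide the slimmer of the two battery packs down into the tester's slot until it sits fully home, and let go of it. Then turn the tester's selector knob clockwise from its rest position, counting the clicks, to the third stop without running on to the fourth. The knob springs back if released, so finish while still gripping it and holding it at the third stop, with the pack home and the other things on the shelf left where they were.

Things in the scene. Friction and masses are not known exactly. Their poses are not given: they have to be found in the camera images.
- tester: battery load tester, a grey plastic box 130 (its x) x 250 (its y) x 62 tall, fixed to the shelf, origin under its centre, z up. A slot opens upward in its top at its +y half, the selector knob stands on its -y half
- slot_floor (a point): centre of the slot's floor, 14 above the shelf, axes as the tester (65 towards its +y from its centre). The slot is 83 along x by 24.4 along y and 48 deep below the top; a flared lip round its mouth stands 7 above the top (69 above the shelf) and widens by 5 on each side
- slim_pack: the slim battery pack to test: black plastic slab standing upright on its narrow foot, 80 (its x) x 22 (its y, thickness) x 100 tall, about 0.34 kg, origin under its centre, z up; either way round fits. Home, its underside is on the slot floor and its top 45 stands above the slot's lip
- selector_grip (a point): point on the knob's axis in its grip bar, 93 above the shelf; turns with the knob. The bar is 42 long (this point's x) x 13 thick (its y) and reaches from 70 to 98 above the shelf, above a disc 48 across whose top is 70 above the shelf. Its pointer end with the white line is -x. At rest the pointer looks to the tester's -x
- selector (a joint): selector angle, rad, clockwise from above: 0 at rest, stops every 25 degrees at 0.436, 0.873, 1.309 (third), 1.745 (fourth), each with a raised mark; vertical axis through selector_grip. A spring always pulls it back to 0 (0.13 N m at rest, 0.16 at the third stop), even from a stop; detents add a torque wave of +-0.12 N m, one period per stop, crossing zero and rising at each stop
- thick_pack: the other, thicker battery pack (bystander): upright black slab 80 x 42 x 100, origin under its centre
- soap_pump: white plastic soap pump dispenser (bystander), 72 diameter, 181 tall, origin under its centre
- mug: white ceramic mug (bystander), 82 diameter, 92 tall, origin under its centre, handle at its +y
- bucket_lid: round stainless steel bucket lid lying flat (bystander), 200 diameter, 13 thick, wire handle up to 36 high, origin under its centre
- scrub_brush: blue plastic scrubbing brush, bristles down (bystander), 60 x 150 (along its y), 69 tall with its handle, origin under its centre
- pot: empty terracotta pot (bystander), 110 diameter at the rim, 100 tall, origin under its centre
- caddy: empty grey plastic caddy with a closed white hinged lid (bystander), fixed, 180 x 200 x 130 tall plus the lid and its knob (to about 180), origin under its centre
There are look-alikes about, which are no part of the job. What is shaped like the slim_pack but white is not meant.

How it is judged:
On the way, in this order (a step that is already met when the one before it is completed fails the run):
1. the slim pack sits fully home in the slot, released, with the knob still at rest (z of slim_pack in the frame of slot_floor below 0.005 m and horizontal distance between slim_pack and slot_floor below 0.006 m and angle between slim_pack's own z axis and vertical below 0.07 rad and angle between the x axis of slim_pack and the x axis of tester, either way round below 0.08 rad and contact force between the fingers and slim_pack below 0.2 N and value of joint selector below 0.25 rad), for 0.2 s.
2. the fingers hold the knob at the third stop (value of joint selector between 1.169 and 1.449 rad and contact force between the fingers and selector above 1 N), for 0.5 s.
At the end, for the whole second after the job is handed in: The fingers hold the selector (contact over 1 N) still within 0.14 rad (8 degrees) of the third stop; the slim pack is fully home in the slot (underside within 5 mm of the slot floor, upright, centred within 6 mm) and not touched (all of step 2 and z of slim_pack in the frame of slot_floor below 0.005 m and horizontal distance between slim_pack and slot_floor below 0.006 m and angle between slim_pack's own z axis and vertical below 0.07 rad and angle between the x axis of slim_pack and the x axis of tester, either way round below 0.08 rad and contact force between the fingers and slim_pack below 0.2 N and velocity of joint selector between -0.1 and 0.1 rad/s); the arm keeps its last pose, push and grip.
It fails at once if the knob is turned past the third stop to the fourth (value of joint selector above 1.62 rad).
It fails at once if the knob is turned off its rest while the slim pack is not home (value of joint selector above 0.3 rad and z of slim_pack in the frame of slot_floor above 0.008 m).
It fails at once if a bystander is shifted by more than 30 mm or tipped (distance of any of thick_pack, soap_pump, mug, bucket_lid, scrub_brush, pot from where it was at the start of the episode above 0.03 m or angle between any of thick_pack, soap_pump, mug, bucket_lid, scrub_brush, pot's own z axis and vertical above 0.4 rad).
It also fails if it takes over 64 s, if anything falls off the work surface, if the arm or the gripper's body presses on something with over 40 N, if the wrist force passes 120 N, or if a joint passes its speed limit or range.

ROBOT

A 7-joint arm with a two-finger parallel gripper is mounted at the origin on the work surface. World frame = base frame: x ahead of the robot, y to its left, z up, the work surface at z = 0. Lengths are in m, angles in rad, forces in N, time in s.
With the tool pointing down it reaches from about 0.35 to 0.9 m from the base axis. Payload 7.2 kg.
Tool frame: the origin (TCP) lies between the finger pads; the fingertips stand 17 mm ahead of it and the grasp point (between the pads) lies 2 mm behind it; z points along the fingers, y is the line along which they close (so a half turn about z gives the same grasp; the last joint's range is limited). The gripper opens to 88 mm and grips with 3 to 60 N. Pads are 20 mm wide; open, the fingers measure 115 mm over their backs; the gripper's body (75 mm by 178 mm) begins 61 mm behind the grasp point.
Start: joints at [-0.068, 0.411, -0.013, 1.596, 0.006, 1.134, -0.082], TCP at [0.625, -0, 0.24] pointing down, gripper open.
Joint ranges: [-2.95, 2.95], [-0.29, 1.99], [-1.47, 1.44], [0.14, 2.54], [-1.03, 4.17], [0.13, 1.85], [-2.86, 2.86]. Speed limits (rad/s): [2.39, 2.39, 3.01, 3.01, 3.14, 3.14, 3.14].

INTERFACE

Orientations are given as a 3x3 rotation matrix whose columns are the frame's x, y, z axes.
In Python, from cell import monitor, vision, order gives the robot as it stands. The module is installed in compiled form; this text tells all that it offers.
- The arm moves only by the shell command python3 -m crank 'ROWS'. ROWS is JSON, a list of rows, each a list of 7 numbers: the turn, a rotation vector about the tool's x, y, z in degrees, then the shift along the tool's x, y, z in mm, then the opening, from 0 (shut) to 1 (fully open). A call has 1 to 5 rows; each row shifts and turns the commanded pose from where the row before left it, along the tool's axes as they then stand; what a row does not reach is not made up. A row lasts 1/8 s, in which the tool goes at most 62.5 mm and 10.7 degrees, less where a joint would pass 70% of its speed; a pose out of reach is approached as far as the arm can. A call is refused whole if a number of a shift passes 62.5 or a number of a turn 10.7, either way. A call with a gripper value outside its range is refused whole. The fingers move at their own pace and stop on an object; the grip force is fixed at half the most. Time passes only in rows, so rows that do not move let the fingers close. It gives the time, the measured TCP pose, the force, the opening and the grip force at its end, in the units of the state.
- monitor.get_state(): the state, without advancing time (a new reading comes with each control period).
- vision.camera(name): name is "scene" or "side" or "wrist"; returns a dict with "color" (480x640x3 uint8, red, green, blue), "z_map" (480x640 float32, m along the optical axis (not along the pixel's ray), 0 where there is no reading), "fx", "fy", "cx", "cy" (pixels), "xyz" and "attitude" of the camera in the world. Camera axes: x right, y down, z forward; pixel columns grow to the right and rows downward; lengths in m; the calibration is good to about 2 mm. A picture is of the moment at which its call begins.
- order.job_done(): hands the job in; it is judged then, once.
The state is a dict: "clock": time; "joints": joint angles; "joint_velocities": joint speeds; "joint_torque": joint torques, N m; "position": TCP position; "tcp_rot": TCP orientation; "force": force on the tool from outside, world axes, zero at the start; "wrist_torque": the same for the moment, N m; "grip_width": finger opening in m; "grasp_force": force on a finger pad.
Only numpy, scipy, OpenCV 4.12 (cv2) and the standard library are available. Lean on these libraries where they do the work, as an engineer would, in place of code of your own. Each camera call takes 0.05 s, during which the arm holds its last target. There are 200 camera calls.

## Working session

There is one attempt and no reset: what is moved stays moved. The work goes in short steps, Python scripts to look and compute and a shell command to move; the robot and the scene stay as the last step left them, time stands still between calls to the robot, and variables do not carry over. Pictures are saved under pics/ and viewed, at most 10 in all, crops included, and the job is handed in when it is done.

```bash
mkdir -p pics; cat > h.py <<'E'
import numpy as np, cv2
from cell import monitor, vision, order
def shot(n, f):
    c=vision.camera(n); cv2.imwrite(f'pics/{f}.png', c['color'][:,:,::-1]); np.savez(f'pics/{f}.npz', **c); return c
def pts(c):
    v,u=np.mgrid[0:480,0:640]; z=c['z_map']
    P=np.stack([(u-c['cx'])/c['fx']*z,(v-c['cy'])/c['fy']*z,z],-1)
    W=P@np.array(c['attitude']).T+np.array(c['xyz']); W[z==0]=np.nan
    return W
E
python3 - <<'E'
from h import *
for n in ['scene','side']:
    c=shot(n,n+'0'); print(n,c['xyz'],np.round(c['attitude'],3).tolist(),c['fx'])
s=monitor.get_state(); print({k:np.round(v,3).tolist() for k,v in s.items()})
E
```

```text
scene [1.12700503 0.91755583 1.11083298] [[-0.86, 0.348, -0.374], [0.511, 0.605, -0.611], [0.014, -0.716, -0.698]] 532.1129990421753
side [-0.02943388 -0.71473565  1.25581171] [[0.8, -0.456, 0.389], [-0.6, -0.618, 0.508], [0.009, -0.64, -0.768]] 470.8943121072636
{'clock': 0.1, 'joints': [-0.068, 0.412, -0.013, 1.597, 0.006, 1.134, -0.082], 'joint_velocities': [0.0, -0.001, -0.001, -0.003, -0.001, 0.0, 0.001], 'joint_torque': [0.002, -58.91, 0.644, -29.171, -0.054, 0.015, 0.0], 'position': [0.625, -0.0, 0.239], 'tcp_rot': [[-0.0, 1.0, -0.001], [1.0, 0.0, -0.0], [-0.0, -0.001, -1.0]], 'force': [-0.628, -0.276, -0.551], 'wrist_torque': [0.025, 0.047, -0.021], 'grasp_force': 0.0, 'grip_width': 0.088}
```

View pics/scene0.png

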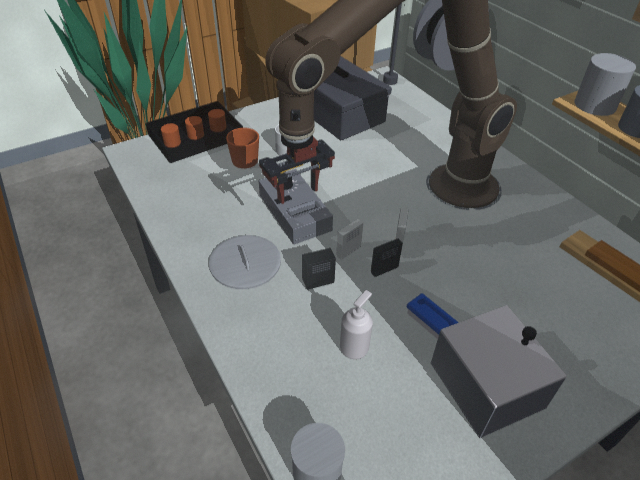

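View pics/side0.png

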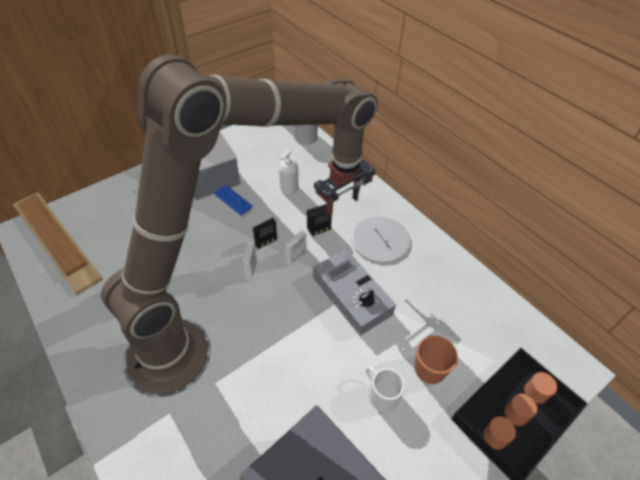

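Candidates in the scene view are black slabs at (319,268) and (386,257), and white or grey look-alikes at (349,238) and (402,225). The slim one must be black, and I'll settle which by thickness in an enlarged crop and a top-surface fit.

```bash
python3 - <<'E'
from h import *
a=np.load('pics/scene0.npz'); b=np.load('pics/side0.npz')
A=cv2.resize(a['color'][200:300,250:420,::-1],None,fx=4,fy=4,interpolation=cv2.INTER_CUBIC)[:400,:680]
B=cv2.resize(b['color'][190:340,225:405,::-1],None,fx=4,fy=4,interpolation=cv2.INTER_CUBIC)
cv2.imwrite('pics/cropA.png',A); cv2.imwrite('pics/cropB.png',B)
for nm,c in (('scene',a),('side',b)):
    W=pts(c)
    # blobs at top height
    m=((W[...,2]>.092)&(W[...,2]<.108)&(W[...,0]>.3)&(W[...,0]<1)).astype(np.uint8)
    n,l,st,ce=cv2.connectedComponentsWithStats(m)
    for i in range(1,n):
        if st[i,4]>15:
            p=W[l==i]; r=cv2.minAreaRect((p[:,:2]*1000).astype(np.float32))
            print(nm,st[i].tolist(),np.round(p.mean(0),3),np.round(r[0],1),np.round(r[1],1),round(r[2],1), c['color'][l==i].mean(0).round())
    m=(abs(W[...,2]-.062)<.004).astype(np.uint8)
    n,l,st,ce=cv2.connectedComponentsWithStats(m)
    i=1+np.argmax(st[1:,4]); p=W[l==i]; r=cv2.minAreaRect((p[:,:2]*1000).astype(np.float32)); print('tester',st[i],r)
E
```

```text
scene [183, 7, 16, 8, 60] [ 0.34  -1.543  0.099] [  337.1 -1544.3] [46.1 70.5] 86.9 [123.  90.  55.]
scene [166, 11, 11, 7, 35] [ 0.436 -1.543  0.1  ] [  434.6 -1541.3] [35.3 50.8] 78.4 [130.  96.  59.]
scene [141, 17, 7, 6, 27] [ 0.564 -1.541  0.099] [  560.7 -1540.5] [29.2 23.7] 32.0 [112.  84.  53.]
scene [115, 22, 7, 6, 22] [ 0.679 -1.543  0.101] [  677.9 -1543.8] [36.9 27.6] 83.7 [89. 67. 42.]
scene [94, 26, 12, 6, 46] [ 0.764 -1.541  0.1  ] [  761.  -1537.7] [34.9 48.8] 88.9 [126.  93.  57.]
scene [127, 40, 7, 7, 21] [ 0.687 -1.342  0.099] [  685.5 -1340.4] [12.  43.8] 11.8 [29. 53. 42.]
scene [165, 42, 14, 9, 54] [ 0.547 -1.221  0.1  ] [  543.1 -1218.4] [62.9 37.6] 2.9 [44. 85. 67.]
scene [96, 44, 4, 8, 17] [ 0.818 -1.353  0.102] [  816.1 -1358. ] [41.6 12.2] 57.4 [44. 82. 65.]
scene [172, 55, 13, 7, 49] [ 0.56  -1.111  0.1  ] [  559.5 -1110.1] [35.5 49. ] 68.0 [ 54. 102.  81.]
scene [71, 58, 9, 6, 25] [ 0.923 -1.285  0.099] [  927.3 -1293.5] [15.2 50.1] 29.8 [41. 75. 62.]
scene [83, 67, 21, 8, 68] [ 0.882 -1.17   0.1  ] [  886.8 -1170.8] [24.6 83.6] 52.2 [45. 90. 72.]
scene [
[... 1606 characters left out ...]
, 16, 205] [0.619 0.115 0.099] [623.7 115.2] [47.5 74.5] 81.9 [48. 49. 50.]
side [252, 217, 24, 16, 151] [0.445 0.171 0.098] [446.1 173.1] [26.8 78.9] 86.9 [44. 45. 46.]
side [285, 230, 22, 19, 159] [0.493 0.062 0.098] [493.9  63.4] [81.6 25.1] 10.0 [157. 158. 157.]
side [243, 242, 12, 22, 158] [0.345 0.105 0.099] [346.2 105.3] [82.5 23.6] 48.4 [151. 152. 151.]
side [361, 289, 13, 11, 61] [ 0.542 -0.226  0.096] [ 543.7 -226.9] [14.2 44.2] 88.3 [82. 82. 85.]
side [416, 335, 42, 39, 344] [ 0.568 -0.477  0.098] [ 566.9 -476.7] [108.8 108. ] 86.2 [153. 110.  90.]
tester [ 313  249   83   78 2261] ((546.0950317382812, -161.4522247314453), (251.00997924804688, 132.2377166748047), 87.0917739868164)
```

View pics/cropA.png

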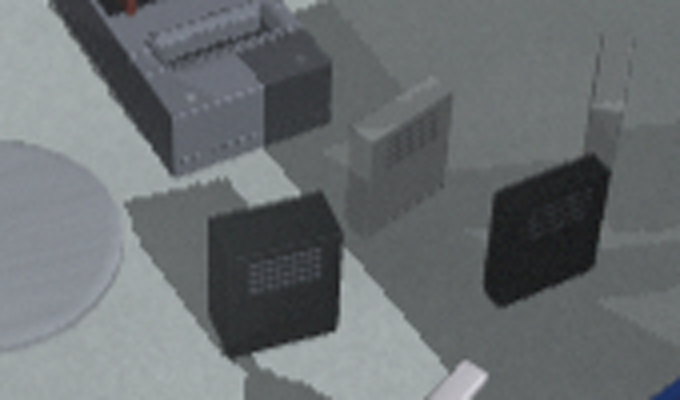

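View pics/cropB.png

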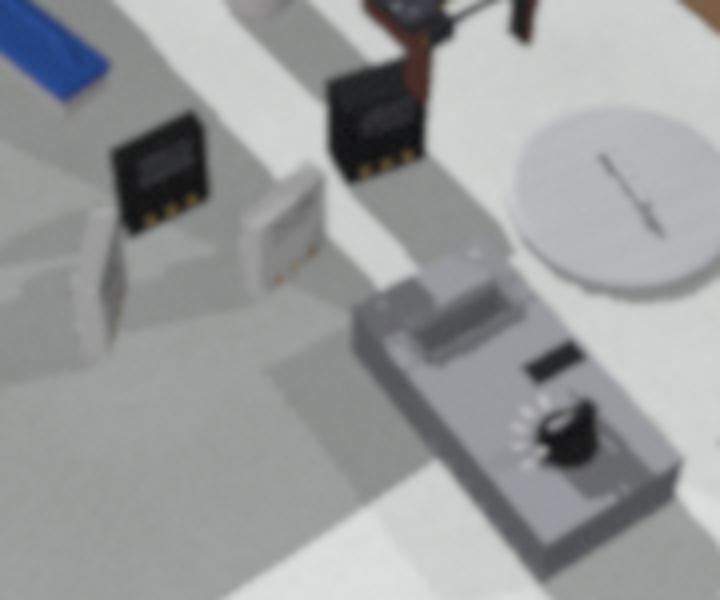

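The slim pack is the black slab at scene (386,257), where its top measures about 80 x 22–26 mm. The slab at (319,268) is about 45–50 thick, so it's thick_pack, and the other two are white. In the side crop, the tester's slot is at about (465,315) and its knob at (570,435). Next I'll turn the tool 90° and look down on the tester with the wrist camera.

```bash
python3 -m crank '[[0,0,-10,0,0,0,1],[0,0,-10,0,0,-10,1],[0,0,-10,0,0,-10,1],[0,0,-10,0,0,-10,1],[0,0,-10,0,0,-10,1]]' >/dev/null; python3 -m crank '[[0,0,-10,0,0,0,1],[0,0,-10,0,0,0,1],[0,0,-10,0,0,0,1],[0,0,-10,0,0,0,1],[0,0,0,16,-26,0,1]]'>/dev/null; python3 -m crank '[[0,0,0,16,-26,0,1],[0,0,0,16,-26,0,1],[0,0,0,16,-26,0,1],[0,0,0,16,-26,0,1],[0,0,0,0,0,0,1]]'
python3 - <<'E'
from h import *
c=shot('wrist','w1'); W=pts(c); print(c['xyz'],np.round(c['attitude'],2).tolist(),c['fx'])
print(np.round(monitor.get_state()['tcp_rot'],3).tolist(), monitor.get_state()['joints'])
m=(abs(W[...,2]-.062)<.004).astype(np.uint8); n,l,st,ce=cv2.connectedComponentsWithStats(m); i=1+np.argmax(st[1:,4]); print(st[i],cv2.minAreaRect((W[l==i][:,:2]*1000).astype(np.float32)))
E
```

```text
clock: 1.98
position: [0.5437, -0.1326, 0.2794]
tcp_rot: [[-1.0, 0.004, -0.001], [0.004, 1.0, -0.001], [0.001, -0.001, -1.0]]
force: [-0.1, 1.0, -0.5]
grip_width: 0.0877
grasp_force: 0.0
[ 0.46951445 -0.13192172  0.42503474] [[0.0, 0.96, 0.27], [1.0, -0.0, -0.0], [-0.0, 0.27, -0.96]] 408.6815947652363
[[-1.0, 0.002, -0.0], [0.002, 1.0, -0.0], [0.0, -0.0, -1.0]] [ 0.3722432   0.28580475 -0.27922498  1.68883675  0.08426599  1.17909969
  1.64024438]
[  148   136   287   153 32476] ((549.1238403320312, -161.519287109375), (250.42428588867188, 130.3070068359375), 86.98683166503906)
```

View pics/w1.png

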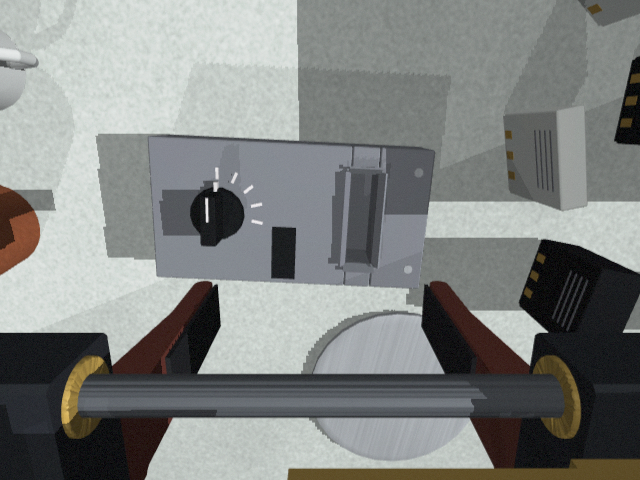

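The wrist view shows the knob at (217,213), with its pointer line up (towards world -x), and the stop marks fanning clockwise. The slot mouth is centred near (362,217). Next I'll fit the lip and the grip bar, then move above the pack.

```bash
python3 - <<'E'
from h import *
c=np.load('pics/w1.npz'); W=pts(c)
t=np.array([549.1,-161.5]); a=np.radians(-3.0); R=np.array([[np.cos(a),-np.sin(a)],[np.sin(a),np.cos(a)]])
L=(W[...,:2]*1000-t)@R   # tester frame
z=W[...,2]*1000
for nm,m in (('lip',(z>66)&(z<72)&(abs(L[...,1]-65)<40)&(abs(L[...,0])<70)),('slot<58',(z<56)&(abs(L[...,1]-65)<30)&(abs(L[...,0])<55)),('bar',(z>92)&(z<104)&(abs(L[...,1]+65)<40)&(abs(L[...,0])<60))):
    p=L[m]; print(nm,m.sum(),np.round(np.percentile(p,[1,99],axis=0),1).tolist(),z[m].mean(),cv2.minAreaRect((W[m][:,:2]*1000).astype(np.float32)))
E
python3 -m crank '[[0,0,0,22,55,0,1],[0,0,0,22,55,0,1],[0,0,0,22,55,0,1],[0,0,0,22,55,0,1],[0,0,0,9,54,0,1]]'
python3 -m crank '[[0,0,0,0,32,0,1],[0,0,0,0,0,0,1]]'
python3 - <<'E'
from h import *
c=shot('wrist','w2'); W=pts(c); print(c['xyz'])
m=((abs(W[...,2]-.1)<.006)&(abs(W[...,0]-.447)<.07)&(abs(W[...,1]-.173)<.06)).astype(np.uint8); n,l,st,ce=cv2.connectedComponentsWithStats(m); i=1+np.argmax(st[1:,4]); p=W[l==i];print(st[i],p.mean(0),cv2.minAreaRect((p[:,:2]*1000).astype(np.float32)))
q=np.round(W[1:].reshape(-1,3),3)
E
```

```text
lip 1278 [[-47.9, 46.0], [47.7, 83.8]] 68.48017855986758 ((551.112548828125, -96.55307006835938), (38.06763458251953, 99.95756530761719), 86.97269439697266)
slot<58 2246 [[-36.0, 56.4], [41.9, 77.2]] 21.83083378099399 ((554.1214599609375, -95.78370666503906), (23.706209182739258, 84.11224365234375), 86.27369689941406)
bar 872 [[-21.1, -71.1], [20.1, -58.3]] 98.33781666405739 ((545.3736572265625, -226.2852020263672), (13.355521202087402, 42.33156967163086), 87.0112533569336)
clock: 2.65
position: [0.4466, 0.147, 0.2799]
tcp_rot: [[-1.0, -0.002, 0.001], [-0.002, 1.0, 0.0], [-0.001, 0.0, -1.0]]
force: [0.8, -0.2, 0.3]
grip_width: 0.0879
grasp_force: 0.0
clock: 2.9
position: [0.4471, 0.18, 0.2796]
tcp_rot: [[-1.0, -0.007, -0.0], [-0.007, 1.0, 0.002], [0.0, 0.002, -1.0]]
force: [0.9, 0.0, -0.1]
grip_width: 0.0877
grasp_force: 0.0
[0.37276124 0.17947487 0.42522591]
[ 298  171   30   97 2559] [0.44676962 0.17300218 0.10050058] ((448.9389343261719, 172.89260864257812), (22.02475929260254, 80.85321807861328), 87.68479919433594)
```

View pics/w2.png

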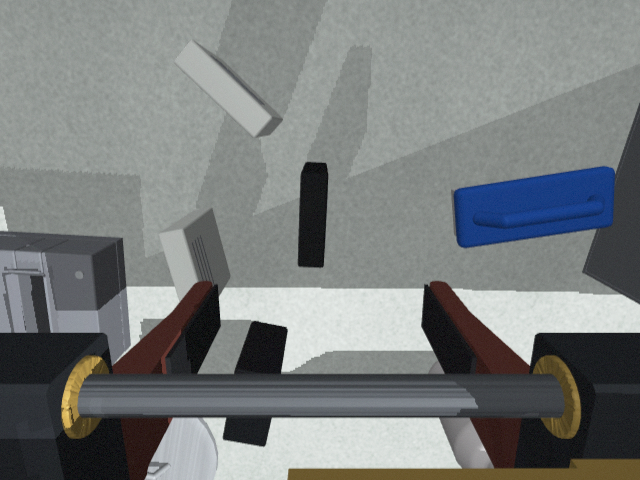

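The wrist view shows the black slim pack at (313,215), and the fit gives 22 x 81 mm, which confirms it. Its centre is (0.448, 0.173) with yaw -2.3°. The slot is at (0.552, -0.0965) with yaw -3.0°. Going down to grasp.

```bash
python3 -m crank '[[0,0,3,-1,-7,0,1],[0,0,0,0,0,50,1],[0,0,0,0,0,50,1],[0,0,0,0,0,50,1],[0,0,0,0,0,30,1]]'; python3 -m crank '[[0,0,0,0,0,10.5,1],[0,0,0,0,0,0,0],[0,0,0,0,0,0,0],[0,0,0,0,0,0,0],[0,0,0,0,0,0,0]]'
```

```text
clock: 3.58
position: [0.4485, 0.1666, 0.0974]
tcp_rot: [[-0.998, 0.057, -0.002], [0.057, 0.998, -0.001], [0.002, -0.002, -1.0]]
force: [0.9, -0.5, 1.2]
grip_width: 0.0879
grasp_force: 0.0
clock: 4.2
position: [0.4494, 0.1691, 0.0899]
tcp_rot: [[-0.999, 0.053, 0.001], [0.053, 0.999, 0.0], [-0.001, 0.0, -1.0]]
force: [-0.0, 0.6, -0.1]
grip_width: 0.0511
grasp_force: 0.0
```

```bash
python3 -m crank '[[0,0,0,1,4,0,0],[0,0,0,0,0,0,0],[0,0,0,0,0,0,0],[0,0,0,0,0,0,0],[0,0,0,0,0,0,0]]'; python3 -m crank '[[0,0,0,0,0,0,0],[0,0,0,0,0,0,0],[0,0,0,0,0,-30,0],[0,0,0,0,0,-60,0],[0,0,0,0,0,0,0]]'
```

```text
clock: 4.82
position: [0.4482, 0.1731, 0.0891]
tcp_rot: [[-0.999, 0.052, -0.0], [0.052, 0.999, 0.0], [0.0, 0.0, -1.0]]
force: [0.1, 0.4, 0.6]
grip_width: 0.0221
grasp_force: 30.0
clock: 5.45
position: [0.4503, 0.1739, 0.1826]
tcp_rot: [[-0.999, 0.053, 0.007], [0.053, 0.999, 0.002], [-0.006, 0.002, -1.0]]
force: [1.0, -0.1, -4.2]
grip_width: 0.022
grasp_force: 30.0
```

```bash
python3 -m crank '[[0,0,0,0,0,-50,0],[0,0,0,-20,-45,0,0],[0,0,0,-20,-45,0,0],[0,0,0,-20,-45,0,0],[0,0,0,-20,-45,0,0]]'>/dev/null; python3 -m crank '[[0,0,0,-20,-45,0,0],[0,0,0,-12,-26,0,0],[0,0,0,-6,-12.7,0,0],[0,0,0,0,0,0,0],[0,0,0,0,0,0,0]]'
python3 -m crank '[[0,0,0,0,0,0,0],[0,0,0,0,0,0,0]]'
python3 - <<'E'
from h import *
s=monitor.get_state(); print(s['position'],np.degrees(np.arctan2(-s['tcp_rot'][0][1],s['tcp_rot'][1][1])))
c=shot('wrist','w3'); W=pts(c); s1=shot('side','side3'); V=pts(s1)
z=W[...,2]*1000
t=np.array([549.1,-161.5]); a=np.radians(-3.0); R=np.array([[np.cos(a),-np.sin(a)],[np.sin(a),np.cos(a)]])
for nm,W in (('wrist',W),('side',V)):
    z=W[...,2]*1000; L=(W[...,:2]*1000-t)@R
    m=(z>140)&(z<205)&(abs(L[...,1]-65)<14)&(abs(L[...,0])<60); p=L[m]
    print(nm,m.sum(),np.percentile(p,[1,99],axis=0).round(1).tolist(),np.percentile(z[m],[1,99]))
    m=(z>66)&(z<72)&(abs(L[...,1]-65)<40)&(abs(L[...,0])<70); print(m.sum()); 
    if m.sum()>20: print(cv2.minAreaRect((W[m][:,:2]*1000).astype(np.float32)))
E
```

```text
clock: 6.7
position: [0.5518, -0.0947, 0.2288]
tcp_rot: [[-0.999, 0.05, -0.001], [0.05, 0.999, 0.001], [0.001, 0.001, -1.0]]
force: [0.1, 0.5, -3.2]
grip_width: 0.0217
grasp_force: 30.0
clock: 6.95
position: [0.5522, -0.0957, 0.2294]
tcp_rot: [[-0.999, 0.051, 0.0], [0.051, 0.999, -0.0], [-0.0, 0.0, -1.0]]
force: [-0.4, 0.1, -3.4]
grip_width: 0.022
grasp_force: 30.0
[ 0.55218035 -0.09566344  0.22935526] -2.929605369496267
wrist 876 [[-40.3, 55.3], [-39.0, 76.0]] [149.39834001 204.5821684 ]
637
((523.0506591796875, -95.04872131347656), (37.94939422607422, 37.72511672973633), 87.21014404296875)
side 290 [[-42.9, 52.0], [34.5, 73.8]] [141.29757029 204.15875051]
66
((553.3739624023438, -96.87205505371094), (65.9920654296875, 112.51823425292969), 89.6322021484375)
```

View pics/w3.png

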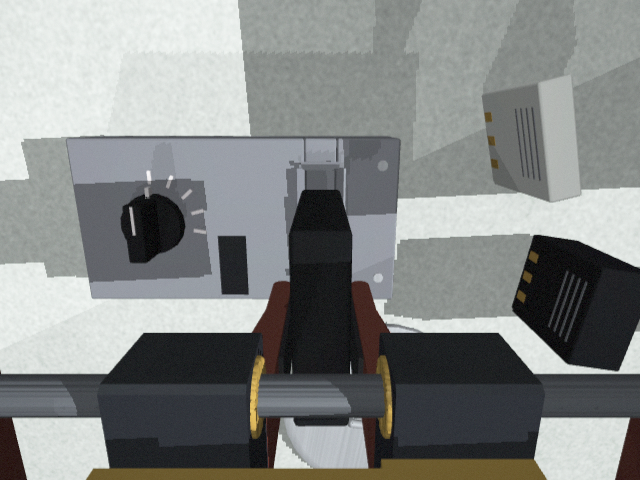

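The held pack at (320,260) sits right over the slot mouth, within about 1 mm in both directions. Lowering it, slowly once past the lip.

```bash
python3 -m crank '[[0,0,0,0,-0.5,30,0],[0,0,0,0,0,25,0],[0,0,0,0,0,10,0],[0,0,0,0,0,5,0],[0,0,0,0,0,5,0]]'; python3 -m crank '[[0,0,0,0,0,5,0],[0,0,0,0,0,5,0],[0,0,0,0,0,5,0],[0,0,0,0,0,5,0],[0,0,0,0,0,0,0]]'
```

```text
clock: 7.68
position: [0.5529, -0.097, 0.1547]
tcp_rot: [[-0.999, 0.052, 0.001], [0.052, 0.999, -0.0], [-0.001, -0.0, -1.0]]
force: [-0.1, 0.1, -4.4]
grip_width: 0.0216
grasp_force: 30.0
clock: 8.3
position: [0.5519, -0.0969, 0.1337]
tcp_rot: [[-0.999, 0.052, -0.001], [0.052, 0.999, 0.0], [0.001, 0.0, -1.0]]
force: [0.1, -0.4, -3.8]
grip_width: 0.0218
grasp_force: 30.0
```

Bottom at about 45 mm with no contact force, so it has entered the slot cleanly. Continuing down.

```bash
python3 -m crank '[[0,0,0,0,0,6,0],[0,0,0,0,0,6,0],[0,0,0,0,0,6,0],[0,0,0,0,0,6,0],[0,0,0,0,0,0,0]]'; python3 -m crank '[[0,0,0,0,0,3,0],[0,0,0,0,0,3,0],[0,0,0,0,0,1.5,0],[0,0,0,0,0,0,0]]'
```

```text
clock: 8.93
position: [0.5519, -0.0969, 0.1095]
tcp_rot: [[-0.999, 0.052, -0.001], [0.052, 0.999, 0.0], [0.001, 0.0, -1.0]]
force: [-0.1, 0.2, -2.1]
grip_width: 0.0221
grasp_force: 30.0
clock: 9.43
position: [0.5522, -0.097, 0.1031]
tcp_rot: [[-0.999, 0.052, 0.0], [0.052, 0.999, -0.0], [-0.0, -0.0, -1.0]]
force: [-2.9, -0.1, 3.5]
grip_width: 0.0218
grasp_force: 30.0
```

Floor contact shows as a +7 N change at TCP z 0.103, as computed. Release, rise, and check.

```bash
python3 -m crank '[[0,0,0,0,0,0,1],[0,0,0,0,0,0,1],[0,0,0,0,0,0,1],[0,0,0,0,0,-20,1],[0,0,0,0,0,-55,1]]';python3 -m crank '[[0,0,0,0,0,-60,1],[0,0,0,40,-10,-20,1],[0,0,0,0,0,0,1],[0,0,0,0,0,0,1]]'
python3 - <<'E'
from h import *
s=monitor.get_state(); print(s['position'])
c=shot('wrist','w4'); W=pts(c); z=W[...,2]*1000
t=np.array([549.1,-161.5]); a=np.radians(-3.0); R=np.array([[np.cos(a),-np.sin(a)],[np.sin(a),np.cos(a)]]); L=(W[...,:2]*1000-t)@R
m=(z>105)&(z<135)&(abs(L[...,1]-65)<30)&(abs(L[...,0])<60); print(m.sum(),np.median(z[m]),cv2.minAreaRect((W[m][:,:2]*1000).astype(np.float32)))
m=(z>92)&(z<104)&(abs(L[...,1]+65)<40)&(abs(L[...,0])<60); print(m.sum(),np.median(z[m]),cv2.minAreaRect((W[m][:,:2]*1000).astype(np.float32)))
E
```

```text
clock: 10.05
position: [0.5505, -0.0969, 0.1761]
tcp_rot: [[-0.999, 0.052, -0.005], [0.052, 0.999, 0.001], [0.005, 0.001, -1.0]]
force: [1.5, -0.3, 1.5]
grip_width: 0.0681
grasp_force: 0.0
clock: 10.55
position: [0.5119, -0.1049, 0.2575]
tcp_rot: [[-0.999, 0.052, 0.0], [0.052, 0.999, -0.0], [-0.0, -0.0, -1.0]]
force: [0.6, -0.6, -1.0]
grip_width: 0.0879
grasp_force: 0.0
[ 0.51193673 -0.10486465  0.2574638 ]
2948 114.52035071233061 ((552.39794921875, -97.38204193115234), (22.24275016784668, 80.31779479980469), 86.91411590576172)
958 98.6511367987126 ((545.2827758789062, -226.15426635742188), (14.023653030395508, 41.92957305908203), 87.36959075927734)
```

View pics/w4.png

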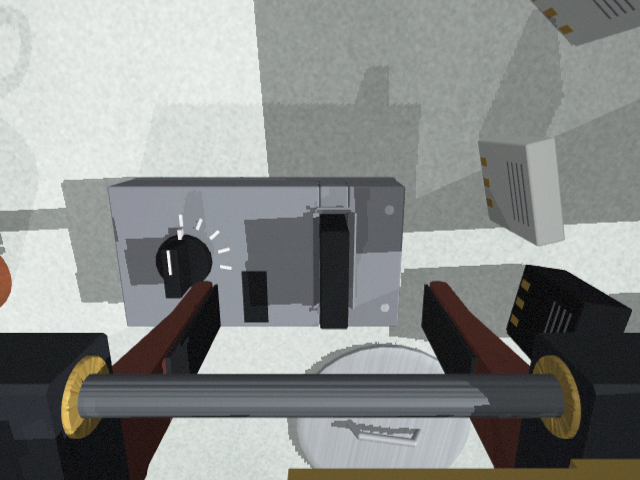

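The pack is home: its top is at 114.5 mm (114 expected), it is within 1 mm of centre, and its yaw matches (image 335,270). The knob is still at rest at (182,260), with its axis at (0.5454, -0.2262). Going to the knob.

```bash
python3 -m crank '[[0,0,0,-13,-40,0,1],[0,0,0,-13.4,-40,0,1],[0,0,0,-13.4,-39.5,0,1],[0,0,0,0,0,45,1],[0,0,0,0,0,50,1]]';python3 -m crank '[[0,0,0,0,0,40,1],[0,0,0,0,0,20,1],[0,0,0,0,0,10,1],[0,0,0,0,0,0,1],[0,0,0,0,0,0,1]]'
```

```text
clock: 11.22
position: [0.546, -0.2266, 0.1605]
tcp_rot: [[-0.999, 0.053, 0.0], [0.053, 0.999, 0.0], [-0.0, 0.0, -1.0]]
force: [1.0, 0.4, -0.4]
grip_width: 0.0878
grasp_force: 0.0
clock: 11.85
position: [0.546, -0.2264, 0.0934]
tcp_rot: [[-0.999, 0.052, 0.001], [0.052, 0.999, -0.0], [-0.001, -0.0, -1.0]]
force: [-0.7, -0.6, -0.6]
grip_width: 0.0881
grasp_force: 0.0
```

```bash
python3 -m crank '[[0,0,0,0,0,1,0],[0,0,0,0,0,0,0],[0,0,0,0,0,0,0],[0,0,0,0,0,0,0],[0,0,0,0,0,0,0]]';python3 -m crank '[[0,0,0,0,0,0,0],[0,0,0,0,0,0,0],[0,0,0,0,0,0,0]]'; python3 -m crank '[[0,0,5,0,0,0,0],[0,0,5,0,0,0,0],[0,0,5,0,0,0,0],[0,0,5,0,0,0,0],[0,0,5,0,0,0,0]]'; python3 -c "
from cell import monitor;s=monitor.get_state();print(s['wrist_torque'],s['joints'])"
```

```text
clock: 12.48
position: [0.5453, -0.2263, 0.0917]
tcp_rot: [[-0.999, 0.052, 0.0], [0.052, 0.999, -0.0], [-0.0, -0.0, -1.0]]
force: [-0.7, 0.5, -0.6]
grip_width: 0.0417
grasp_force: 0.0
clock: 12.85
position: [0.5453, -0.226, 0.0917]
tcp_rot: [[-0.999, 0.052, 0.0], [0.052, 0.999, 0.0], [0.0, 0.0, -1.0]]
force: [-1.4, -2.4, 0.4]
grip_width: 0.0126
grasp_force: 30.0
clock: 13.48
position: [0.5452, -0.2263, 0.0916]
tcp_rot: [[-0.882, 0.472, -0.0], [0.472, 0.882, -0.0], [0.0, -0.0, -1.0]]
force: [-0.1, 1.2, -0.4]
grip_width: 0.013
grasp_force: 30.0
[0.06577771 0.01202795 0.14303589] [ 0.41386876  0.52083532 -0.13776444  1.81651358  0.09455842  0.81067702
  1.30843727]
```

First stop: the tool has turned 25° with clean lateral forces. On to the second and third.

```bash
python3 -m crank '[[0,0,5,0,0,0,0],[0,0,5,0,0,0,0],[0,0,5,0,0,0,0],[0,0,5,0,0,0,0],[0,0,5,0,0,0,0]]'; python3 -m crank '[[0,0,5,0,0,0,0],[0,0,5,0,0,0,0],[0,0,5,0,0,0,0],[0,0,5,0,0,0,0],[0,0,5,0,0,0,0]]';python3 -m crank '[[0,0,0,0,0,0,0],[0,0,0,0,0,0,0],[0,0,0,0,0,0,0],[0,0,0,0,0,0,0],[0,0,0,0,0,0,0]]'; python3 - <<'E'
from h import *
s=monitor.get_state();print(s['wrist_torque'],np.degrees(np.arctan2(-s['tcp_rot'][0][1],s['tcp_rot'][1][1])))
for n in ('side','scene'):
    c=shot(n,n+'5'); W=pts(c); z=W[...,2]*1000
    m=(z>106)&(z<122)&(np.hypot(W[...,0]-.5525,W[...,1]+.097)<.055); print(n,m.sum(),np.median(z[m]) if m.any() else 0,cv2.minAreaRect((W[m][:,:2]*1000).astype(np.float32)) if m.sum()>4 else '')
c=shot('wrist','w5')
a=cv2.imread('pics/side5.png')[190:390,270:430]; b=cv2.imread('pics/w5.png')
cv2.imwrite('pics/chk.png',np.hstack([cv2.resize(a,(360,450)),cv2.resize(b,(440,450))]))
E
```

```text
clock: 14.1
position: [0.5451, -0.2265, 0.0916]
tcp_rot: [[-0.6, 0.8, -0.0], [0.8, 0.6, -0.0], [0.0, -0.0, -1.0]]
force: [-0.1, -0.7, 0.5]
grip_width: 0.0126
grasp_force: 30.0
clock: 14.72
position: [0.5448, -0.2265, 0.0916]
tcp_rot: [[-0.205, 0.979, -0.001], [0.979, 0.205, -0.0], [-0.0, -0.001, -1.0]]
force: [-0.6, -0.5, -0.2]
grip_width: 0.0129
grasp_force: 30.0
clock: 15.35
position: [0.5449, -0.2265, 0.0916]
tcp_rot: [[-0.208, 0.978, -0.001], [0.978, 0.208, -0.0], [0.0, -0.001, -1.0]]
force: [-4.8, -2.0, 2.1]
grip_width: 0.0131
grasp_force: 30.0
[-0.35933583  0.81792802  0.10882887] -77.99896764980852
side 178 112.67801939650911 ((551.1663208007812, -97.15812683105469), (27.73992919921875, 81.82308959960938), 85.76581573486328)
scene 188 113.76329846641582 ((553.1285400390625, -96.33280181884766), (30.47926139831543, 79.90184783935547), 89.32221221923828)
```

View pics/chk.png

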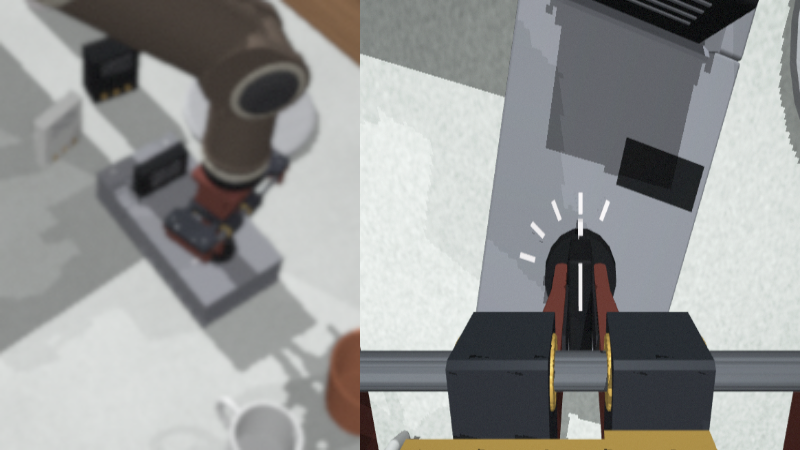

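The wrist half shows the white pointer line at x≈580, lined up with the third stop mark at (580,203). The rest, first, second and fourth marks are at (528,257), (538,230), (556,210) and (604,210). The pack is still home. The last row showed about 5 N, so I'll take one more hold reading before handing in.

```bash
python3 -m crank '[[0,0,0,0,0,0,0],[0,0,0,0,0,0,0],[0,0,0,0,0,0,0]]'; python3 -c "
from cell import monitor;import numpy as np
s=monitor.get_state();print(s['wrist_torque'],np.abs(s['joint_velocities']).max())"
```

```text
clock: 15.88
position: [0.5449, -0.2265, 0.0916]
tcp_rot: [[-0.208, 0.978, -0.001], [0.978, 0.208, -0.0], [-0.0, -0.001, -1.0]]
force: [-4.8, -2.1, 3.4]
grip_width: 0.0128
grasp_force: 30.0
[-0.53275287  1.11629412  0.16785714] 0.001188295252869611
```

```bash
python3 -c "
from cell import order;print(order.job_done())"
```

```text
the job is handed in; nothing more can be done
None
```

I handed the job in at about 16 s: the slim pack is home in the slot and released, and the gripper is holding the knob at the third stop (tool turned 75°, pointer on the third mark). The hand-in returned no verdict, the final hold showed a steady side force of about 5 N, and I did not re-measure the bystanders.

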